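# Hold the drain valve open with the plunger that fits

## Task

Of the two look-alike plungers standing on the black rubber mat, only one fits down the bore of the blue drain-valve block: find it, by trying if need be, and push it down the bore against the spring valve until the block's top face lies within the yellow ring on its shank, without driving the valve to its bottom stop. Finish while still gripping the plunger and holding the valve open like that; do not let go. The plunger that does not fit must be left standing upright on the mat, and the other glassware and tools stay where they are.

Things in the scene. Friction and masses are not known exactly. Their poses are not given: they have to be found in the camera images.
- plunger_a: Loose upright steel plunger, 116 mm tall, 0.15 to 0.26 kg. Origin at the centre of its foot, z up its axis. From the foot up: round shank to 65 mm (yellow ring at 40 to 46 mm), collar 40 mm in diameter to 71 mm, orange round grip 24 mm in diameter to 116 mm. The two plungers differ only in the shank: one is 27 mm in diameter, the other 34 mm; which is which shows by trying.
- plunger_b: Loose upright steel plunger, 116 mm tall, 0.15 to 0.26 kg. Origin at the centre of its foot, z up its axis. From the foot up: round shank to 65 mm (yellow ring at 40 to 46 mm), collar 40 mm in diameter to 71 mm, orange round grip 24 mm in diameter to 116 mm. The two plungers differ only in the shank: one is 27 mm in diameter, the other 34 mm; which is which shows by trying.
- plunger_a_foot (a point): Centre of the flat foot of plunger_a (its edge has a 2 mm chamfer).
- plunger_b_foot (a point): Centre of the flat foot of plunger_b (its edge has a 2 mm chamfer).
- valve_block: Fixed blue metal block, 90 x 90 mm, 60 mm tall, on the table (yaw varies), with brass pipe stubs 38 mm long on its two y sides (26 mm thick, axis 20 mm above the table). Origin at the centre of its underside, z up. A vertical bore 30 mm in diameter with a 1.5 mm chamfer at the mouth goes down through its middle.
- bore_mouth (a point): Centre of the bore's mouth, level with the block's top face, 60 mm above the table.
- valve_face (a point): Centre of the top of the red spring valve disc (27 mm in diameter) inside the bore: 35 mm below the mouth when shut; it moves down with the valve.
- valve (a joint): Travel of the spring valve in m: 0 shut (up), growing as it is pushed straight down, 0.016 at the bottom stop. The spring pushes back with 5 N at 0 and 0.6 N more per mm (a plunger's own weight does not open it) and shuts it on release. Travel is 0.008 when the middle of the yellow ring is level with the block's top, 0.005 at its lower edge, 0.011 at its upper.
- mat: Fixed black rubber mat, 150 mm (x) by 250 mm (y), 3 mm thick, lying on the table; origin at the centre of its underside. The plungers stand on it, about 140 mm apart (either may be on either side).
- pill_jar: Bystander: small clear jar with white cap, 34 mm in diameter, 42 mm tall, on the mat between the plungers and a little to the mat's +x side; origin at underside centre.
- beaker: Bystander: small glass beaker, 48 mm in diameter, 60 mm tall; origin at underside centre.
- reagent_jar: Bystander: amber jar with white label and cap, 40 mm in diameter, 55 mm tall; origin at underside centre.
- amber_bottle: Bystander: amber bottle, 60 mm in diameter, 150 mm tall, towards the back of the table; origin at underside centre.
- dish: Bystander: white ceramic dish, 90 mm in diameter, 20 mm tall, towards the back; origin at underside centre.
- wrench: Bystander: steel wrench, 160 mm long, lying at the right; origin at its underside near its middle.
- clamp_collar: Bystander: steel collar, 44 mm in diameter, 14 mm tall, lying at the left; origin at underside centre.
There are look-alikes about, which are no part of the job. Leave any purple look-alike of the plunger_b alone.

How it is judged:
On the way, in this order (a step that is already met when the one before it is completed fails the run):
1. the plunger that fits is lifted off the mat (height (world z) of plunger_b_foot above 0.03 m), for 0.1 s.
2. its foot is at least 5 mm down the bore, upright (z of plunger_b_foot in the frame of bore_mouth below -0.005 m and horizontal distance between plunger_b_foot and bore_mouth below 0.004 m and angle between plunger_b's own z axis and vertical below 0.15 rad), for 0.05 s.
At the end, for the whole second after the job is handed in: The fitting plunger, still gripped, keeps the valve 5 to 11 mm open (block top within its yellow ring) through the last second, the robot not touching the block; the other plunger stands released, at rest and upright (within 0.1 rad), its centre on the mat (value of joint valve between 0.0048 and 0.0112 m and horizontal distance between plunger_b_foot and bore_mouth below 0.004 m and distance between plunger_b_foot and valve_face below 0.006 m and contact force between plunger_b and valve_block above 3 N and contact force between the fingers and plunger_b above 3 N and contact force between each of the arm, the fingers and valve_block below 0.5 N and x of plunger_a in the frame of mat between -0.08 and 0.08 m and y of plunger_a in the frame of mat between -0.13 and 0.13 m and angle between plunger_a's own z axis and vertical below 0.1 rad and height (world z) of plunger_a below 0.006 m and linear speed of plunger_a below 0.02 m/s and contact force between the fingers and plunger_a below 0.1 N); the arm keeps its last pose, push and grip.
It fails at once if the valve was driven to its bottom stop (travel above 15 mm) (value of joint valve above 0.015 m).
It fails at once if a bystander was pushed more than 30 mm or knocked over (distance of any of pill_jar, beaker, reagent_jar, amber_bottle, dish, wrench, clamp_collar from where it was at the start of the episode above 0.03 m or angle between any of pill_jar, beaker, reagent_jar, amber_bottle, dish, clamp_collar's own z axis and vertical above 0.5 rad).
It also fails if it takes over 69 s, if anything falls off the work surface, if the arm or the gripper's body presses on something with over 40 N, if the wrist force passes 120 N, or if a joint passes its speed limit or range.

## Robot

A 6-joint arm with a two-finger parallel gripper is mounted at the origin on the work surface. World frame = base frame: x ahead of the robot, y to its left, z up, the work surface at z = 0. Lengths are in m, angles in rad, forces in N, time in s.
With the tool pointing down it reaches from about 0.3 to 0.875 m from the base axis. Payload 6.4 kg.
Tool frame: the origin (TCP) lies at the very end of the fingers, on their centre line; the grasp point (between the pads) lies 19 mm behind it; x points along the fingers, y is the direction in which the jaws open and shut, and the axes are right-handed (so a half turn about x gives the same grasp; the last joint's range is limited). The gripper opens to 85 mm and grips with 20 to 120 N. Pads are 22 mm wide; open, the fingers measure 114 mm over their backs; the gripper's body (76 mm by 85 mm) begins 54 mm behind the grasp point. The pads swing forward as they close: fully open they stand 13 mm farther back than shut.
Start: joints at [-0.206, 0.181, 1.607, -0, 1.354, -0.206], TCP at [0.575, 0, 0.231] pointing down, gripper open.
Joint ranges: [-2.99, 2.99], [-0.89, 2.07], [0.3, 2.58], [-1.14, 4.28], [0, 2.63], [-3.12, 3.12]. Speed limits (rad/s): [2.57, 2.57, 3.01, 3.14, 3.14, 3.14].

## Interface

Orientations are given as a unit quaternion [w, x, y, z].
In Python, from bench import status, optics, hand_in gives the robot as it stands. The module is installed in compiled form; this text tells all that it offers.
- The arm moves only by the shell command python3 -m jog 'ROWS'. ROWS is JSON, one flat list of numbers, 5 for each row, row after row: the shift along the tool's x, y, z in mm, then the turn about the tool's x in degrees, then the opening in per cent of the stroke, from 0 (shut) to 100 (fully open). In form: [tx, ty, tz, yaw, gripper, tx, ty, tz, yaw, gripper, ...]. A call has exactly 5 rows; each row is the pose to reach, as a shift and turn from the pose commanded when the call began, along the tool's axes at that moment; what a row does not reach only later rows make up. A row lasts 1/10 s, in which the tool goes at most 50 mm and 8.59 degrees, less where a joint would pass 70% of its speed; a pose out of reach is approached as far as the arm can. A call with a gripper value outside its range is refused whole. The fingers move at their own pace and stop on an object; the grip force is fixed at half the most. Time passes only in rows, so rows that repeat a pose let the fingers close, or fill a call up. It gives the time, the measured TCP pose, the force and the opening at its end, in the units of the state.
- status.get_obs(): the state, without advancing time (a new reading comes with each control period).
- optics.camera(name): name is "scene" or "side" or "wrist"; returns the picture (420x560x3 uint8, red, green, blue); there is no depth.
- optics.get_calibration(name): a dict with "vertical_fov" (degrees; the focal length in pixels is half the picture's height over the tangent of half this angle, whatever the lens; pixels are square), "cx", "cy" (the principal point, pixels), "extrinsics" (4x4, takes a point from camera to world coordinates). Camera axes: x right, y up, looking along -z (the intrinsics and any distortion apply to the point x, -y, -z); pixel columns grow to the right and rows downward; lengths in m; the calibration is good to about 2 mm. A picture is of the moment at which its call begins: read the wrist's pose just before it. get_calibration takes no time and is no camera call; for the wrist camera it gives the pose at the moment of the call.
- hand_in(): hands the job in, once; it reports no verdict.
The state is a dict: "time_s": time; "q": joint angles; "dq": joint speeds; "joint_efforts": joint torques, N m; "eef_pos": TCP position; "eef_rot": TCP orientation; "wrist_force": force on the tool from outside, world axes, zero at the start; "torque": the same for the moment, N m; "opening": opening from 0.0 (shut) to 1.0 (fully open).
Only numpy, scipy, OpenCV 4.12 (cv2) and the standard library are available. Lean on these libraries where they do the work, as an engineer would, in place of code of your own. Each camera call takes 0.05 s, during which the arm holds its last target. There are 200 camera calls.

## Working session

There is one attempt and no reset: what is moved stays moved. The work goes in short steps, Python scripts to look and compute and a shell command to move; the robot and the scene stay as the last step left them, time stands still between calls to the robot, and variables do not carry over. Pictures are saved under pics/ and viewed, on a budget of 10 in all, crops included, one or two more only if the job needs it, and the job is handed in when it is done.

```bash
mkdir -p pics
python3 - <<'E'
from bench import status, optics
import cv2,numpy as np
o=status.get_obs();print({k:np.round(v,3).tolist() for k,v in o.items()})
ims=[]
for n in ("scene","side","wrist"):
    im=optics.camera(n);c=optics.get_calibration(n)
    print(n,{k:(np.round(v,4).tolist() if not isinstance(v,str) else v) for k,v in c.items()})
    cv2.imwrite(f"pics/{n}0.png",im[:,:,::-1])
E
```

```text
{'time_s': 0.0, 'q': [-0.206, 0.182, 1.608, -0.0, 1.354, -0.206], 'dq': [-0.0, -0.002, 0.001, 0.001, 0.002, -0.001], 'joint_efforts': [0.0, -44.487, -35.134, -0.0, 0.009, 0.0], 'eef_pos': [0.574, 0.0, 0.23], 'eef_rot': [0.499, 0.5, 0.501, -0.5], 'wrist_force': [0.248, 0.194, 0.074], 'torque': [0.006, -0.004, 0.019], 'opening': 0.999}
scene {'vertical_fov': 52.2138, 'cx': 275.3063, 'cy': 209.3608, 'extrinsics': [[0.8099, -0.3756, 0.4505, 1.2308], [0.5861, 0.4885, -0.6464, -0.9139], [0.0227, 0.7876, 0.6158, 0.9428], [0.0, 0.0, 0.0, 1.0]]}
side {'vertical_fov': 57.7535, 'cx': 279.7771, 'cy': 204.8507, 'extrinsics': [[-0.7129, 0.5458, -0.4403, 0.0929], [-0.7011, -0.5422, 0.4631, 0.5128], [0.014, 0.6388, 0.7692, 0.9226], [0.0, 0.0, 0.0, 1.0]]}
wrist {'vertical_fov': 65.5473, 'cx': 281.0153, 'cy': 208.7476, 'extrinsics': [[1.0, 0.0001, 0.0009, 0.5752], [-0.0003, 0.9607, 0.2776, 0.0714], [-0.0008, -0.2776, 0.9607, 0.3734], [0.0, 0.0, 0.0, 1.0]]}
```

View pics/scene0.png

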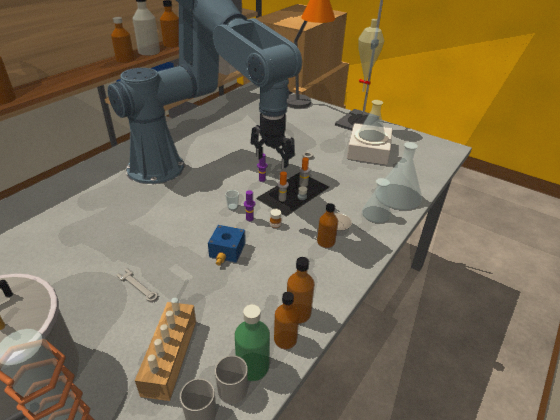

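View pics/side0.png

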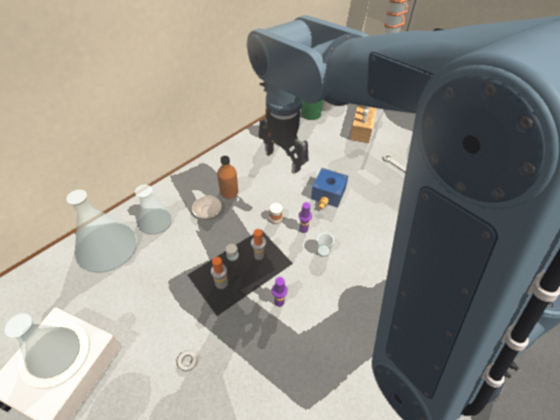

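Scene view: orange plungers on the mat at about (283,185) and (306,165). Purple decoys are at (262,170) and (250,205), and the orange/amber bottles, bottle caps and cone are lookalikes by colour. The blue block is at (227,243). In the side view the plungers are at (218,270) and (259,243), and the block is at (330,187).

```bash
cat > h.py <<'E'
import cv2,numpy as np
from bench import status,optics
def ray(c,u,v):
    f=210/np.tan(np.radians(c["vertical_fov"]/2));E=np.array(c["extrinsics"])
    d=E[:3,:3]@np.array([(u-c["cx"])/f,-(v-c["cy"])/f,-1.]);return E[:3,3],d/np.linalg.norm(d)
def plane(c,u,v,z):
    p,d=ray(c,u,v);return p+d*(z-p[2])/d[2]
def tri(r):
    A=sum(np.eye(3)-np.outer(d,d) for p,d in r);b=sum((np.eye(3)-np.outer(d,d))@p for p,d in r)
    x=np.linalg.solve(A,b);return x,[round(1000*np.linalg.norm(np.cross(d,x-p)),1) for p,d in r]
def blobs(im,lo,hi,amin=15):
    m=cv2.inRange(cv2.cvtColor(im,cv2.COLOR_RGB2HSV),lo,hi)
    n,l,s,c=cv2.connectedComponentsWithStats(m)
    return [(np.round(c[i],1).tolist(),s[i].tolist()) for i in range(1,n) if s[i,4]>=amin],m
OR=((5,170,120),(14,255,255));BL=((105,150,40),(120,255,255))
E
python3 - <<'E'
from h import *
for n in("scene","side","wrist"):
    im=cv2.imread(f"pics/{n}0.png")[:,:,::-1].copy()
    print(n,"OR");[print(b) for b in blobs(im,*OR)[0]]
    print("BL");[print(b) for b in blobs(im,*BL,60)[0]]
E
```

```text
scene OR
([318.0, 11.5], [301, 0, 34, 23, 597])
([304.9, 162.8], [302, 158, 7, 12, 55])
([282.6, 177.7], [280, 172, 7, 13, 64])
([54.7, 349.7], [48, 343, 16, 13, 37])
([4.8, 378.1], [0, 372, 12, 12, 76])
([13.1, 394.5], [5, 385, 19, 18, 95])
([41.6, 390.4], [37, 388, 11, 7, 16])
([25.8, 412.5], [17, 405, 21, 15, 81])
BL
([163.4, 66.0], [153, 62, 20, 9, 85])
([226.9, 239.7], [210, 226, 34, 36, 562])
side OR
([257.6, 233.0], [254, 230, 8, 7, 41])
([216.8, 263.8], [212, 257, 10, 16, 92])
BL
wrist OR
([212.5, 22.1], [200, 2, 33, 36, 504])
BL
```

View pics/wrist0.png

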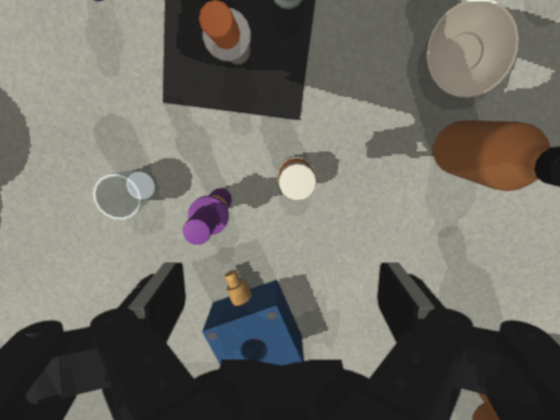

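The wrist view shows one orange plunger at (215,25), a purple decoy at (205,218), and the block with its bore at about (253,350).

Run:
```python
from h import *
C={n:optics.get_calibration(n) for n in("scene","side","wrist")}
for nm,s,d in(("near",(282.6,177.7),(257.6,236)),("far",(304.9,162.8),(216.8,263.8))):
    x,e=tri([ray(C["scene"],*s),ray(C["side"],*d)]);print(nm,x.round(3),e,plane(C["scene"],*s,.0985).round(3),plane(C["side"],*d,.0985).round(3))
print("near wrist",plane(C["wrist"],212.5,22.1,.0985).round(3))
print("bore",plane(C["wrist"],253,349,.06).round(3),plane(C["scene"],227,237,.06).round(3),plane(C["side"],331,182,.06).round(3))
print("jar",plane(C["scene"],302,190,.045).round(3),plane(C["side"],232,250,.045).round(3))
print("purple",plane(C["wrist"],196,232,.119).round(3),"reag",plane(C["wrist"],297,181,.055).round(3))
```

```text
near [0.529 0.134 0.1  ] [np.float64(1.2), np.float64(1.2)] [0.527 0.135 0.099] [0.531 0.134 0.099]
far [0.539 0.264 0.102] [np.float64(1.0), np.float64(1.0)] [0.535 0.268 0.099] [0.541 0.264 0.099]
near wrist [0.523 0.138 0.099]
bore [ 0.543 -0.186  0.06 ] [ 0.548 -0.19   0.06 ] [ 0.539 -0.185  0.06 ]
jar [0.584 0.18  0.045] [0.575 0.191 0.045]
purple [ 0.504 -0.022  0.119] reag [0.591 0.008 0.055]
```

Run:
```python
import cv2,numpy as np
a=cv2.imread("pics/scene0.png")[150:210,255:325];b=cv2.imread("pics/side0.png")[225:300,200:275]
f=lambda i:cv2.resize(i,(400,400*i.shape[0]//i.shape[1]),interpolation=cv2.INTER_CUBIC)
a,b=f(a),f(b);h=max(len(a),len(b));p=lambda i:np.pad(i,((0,h-len(i)),(0,0),(0,0)))
cv2.imwrite("pics/crop1.png",np.hstack([p(a),p(b)]))
```

```text
(no output)
```

View pics/crop1.png

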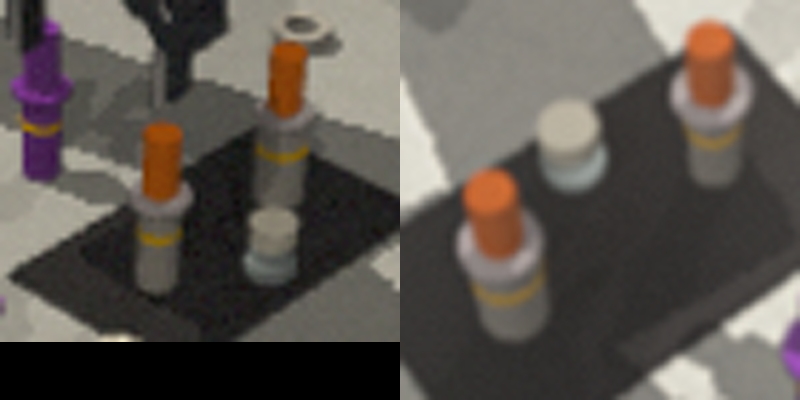

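```bash
python3 -m jog '[0,-20,-40,0,100, 0,-40,-80,0,100, 0,-40,-85,0,100, 0,-40,-85,0,100, 0,-40,-85,0,100]'
python3 - <<'E'
from h import *
c=optics.get_calibration("wrist");im=optics.camera("wrist");cv2.imwrite("pics/w1.png",im[:,:,::-1])
for b in blobs(im,*OR,100)[0]: print(b,plane(c,*b[0],.0985).round(4))
print(status.get_obs()["eef_pos"],c["extrinsics"])
E
```

```text
time_s: 0.65
eef_pos: [0.5354, 0.0845, 0.2313]
eef_rot: [0.5, 0.5, 0.5, -0.5]
wrist_force: [0.1, 0.1, -0.2]
opening: 0.999
([272.6, 141.4], [259, 127, 27, 28, 558]) [0.529  0.1343 0.0985]
[0.5355009  0.08417378 0.23124438] [[ 9.99999631e-01  4.03838238e-04 -7.57619047e-04  5.35755894e-01]
 [-1.76962014e-04  9.60468689e-01  2.78387978e-01  1.55931105e-01]
 [ 8.40093084e-04 -2.78387741e-01  9.60468406e-01  3.74019293e-01]
 [ 0.00000000e+00  0.00000000e+00  0.00000000e+00  1.00000000e+00]]
```

View pics/w1.png

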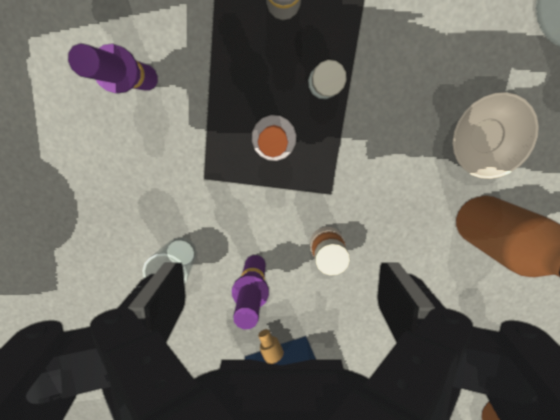

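The crop decides it: the near plunger (scene 160,220 in the crop) has shank/collar ≈ 42/60 (27 mm), while the far one has ≈ 52/62 (34 mm). The near one should be the fitting plunger, at (0.529, 0.134). The wrist view puts it at (273,141).

```bash
python3 -m jog '[0,-6,-40,0,100, 0,-6,-50,0,100, 40,-6,-50,0,100, 80,-6,-50,0,100, 80,-6,-50,0,100]'
python3 - <<'E'
from h import *
c=optics.get_calibration("wrist");im=optics.camera("wrist");cv2.imwrite("pics/w2.png",im[:,:,::-1])
for b in blobs(im,*OR,100)[0]: print(b,plane(c,*b[0],.119).round(4))
for n,z in(("scene",.0985),("side",.0985)):
    for b in blobs(optics.camera(n),*OR)[0]: print(n,b,plane(optics.get_calibration(n),*b[0],z).round(3))
print(status.get_obs()["eef_pos"])
E
```

```text
time_s: 1.2
eef_pos: [0.5252, 0.1339, 0.1457]
eef_rot: [-0.497, -0.497, -0.502, 0.503]
wrist_force: [-0.2, -0.2, -0.3]
opening: 1.001
([288.1, 235.1], [269, 207, 40, 46, 1126]) [0.5293 0.1411 0.119 ]
scene ([318.1, 11.4], [302, 0, 32, 23, 594]) [-0.606  2.233  0.099]
scene ([282.5, 177.7], [280, 172, 7, 13, 67]) [0.527 0.135 0.099]
scene ([329.2, 220.9], [327, 217, 6, 8, 15]) [0.78  0.027 0.099]
scene ([300.6, 284.6], [298, 283, 6, 4, 16]) [ 0.853 -0.246  0.098]
scene ([54.4, 349.8], [50, 346, 12, 9, 25]) [ 0.521 -0.738  0.099]
scene ([14.6, 395.8], [0, 373, 34, 47, 244]) [ 0.554 -0.847  0.099]
side ([257.7, 233.3], [254, 230, 9, 8, 48]) [0.537 0.128 0.099]
side ([216.6, 263.5], [212, 257, 10, 15, 98]) [0.542 0.263 0.099]
[0.53026981 0.13436963 0.15278874]
```

View pics/w2.png

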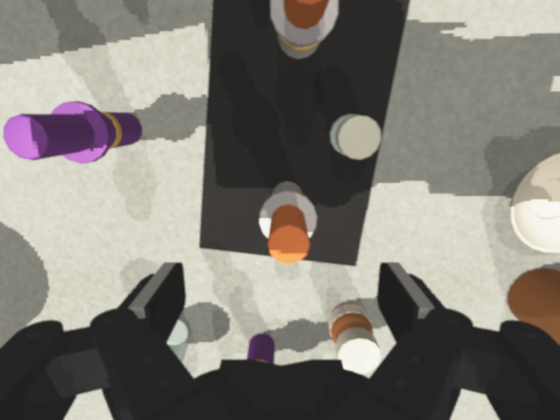

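The fingers straddle the fitting plunger, with its top at about (289,244). The jar is clear at (357,137). I'll refine with the settled pose.

Run:
```python
from h import *
c=optics.get_calibration("wrist");im=optics.camera("wrist")
for lo in (170,190,200):
    for b in blobs(im,(5,120,lo),(16,255,255),150)[0]: print(b,plane(c,*b[0],.119).round(4))
print(status.get_obs()["eef_pos"])
```

```text
([278.6, 240.0], [260, 222, 38, 37, 1088]) [0.5294 0.1358 0.119 ]
([278.9, 240.9], [262, 223, 35, 36, 984]) [0.5296 0.1353 0.119 ]
([279.0, 250.0], [262, 244, 35, 15, 370]) [0.5296 0.1296 0.119 ]
[0.53085203 0.13452049 0.15357485]
```

```bash
python3 -m jog '[35,-1,-1,0,100, 68,-1,-1,0,100, 68,-1,-1,0,100, 68,-1,-1,0,100, 68,-1,-1,0,0]'; python3 -m jog '[0,0,0,0,0, 0,0,0,0,0, 0,0,0,0,0, 0,0,0,0,0, 0,0,0,0,0]';python3 -m jog '[0,0,0,0,0, 0,0,0,0,0, 0,0,0,0,0, 0,0,0,0,0, -5,0,0,0,0]'
```

```text
time_s: 1.9
eef_pos: [0.5302, 0.136, 0.0861]
eef_rot: [0.501, 0.501, 0.499, -0.499]
wrist_force: [-0.0, -0.1, -0.4]
opening: 0.86
time_s: 2.4
eef_pos: [0.5286, 0.1361, 0.0842]
eef_rot: [0.5, 0.5, 0.5, -0.5]
wrist_force: [-1.3, -0.1, 6.3]
opening: 0.265
time_s: 2.9
eef_pos: [0.5274, 0.136, 0.0878]
eef_rot: [-0.5, -0.5, -0.5, 0.5]
wrist_force: [0.3, -0.7, -1.7]
opening: 0.266
```

```bash
python3 -m jog '[-20,0,0,0,0, -50,0,0,0,0, -90,0,0,0,0, -125,0,0,0,0, -135,0,0,0,0]'; python3 -m jog '[-5,2,10,0,0, -5,5,40,0,0, -5,8,80,0,0, -5,10,120,0,0, -5,12,160,0,0]'; python3 -m jog '[0,2,45,0,0, 0,4,90,0,0, 0,4,130,0,0, 0,4,160,0,0, 0,4,180,0,0]';python3 -m jog '[0,0,20,0,0, 0,0,40,0,0, 0,0,50,0,0, 0,0,50,0,0, 0,0,50,0,0]'
python3 - <<'E'
from h import *
optics.camera("scene")
for n in("wrist","scene","side"):
    c=optics.get_calibration(n);im=optics.camera(n);cv2.imwrite(f"pics/{n}3.png",im[:,:,::-1])
print(status.get_obs())
a=cv2.imread("pics/scene3.png")[160:280,170:290];b=cv2.imread("pics/side3.png")[110:230,280:400]
cv2.imwrite("pics/crop3.png",np.hstack([cv2.resize(i,(400,400),interpolation=cv2.INTER_CUBIC) for i in(a,b)]))
E
```

```text
time_s: 3.4
eef_pos: [0.53, 0.1362, 0.2275]
eef_rot: [0.502, 0.502, 0.498, -0.498]
wrist_force: [0.6, 0.3, -1.6]
opening: 0.265
time_s: 3.9
eef_pos: [0.5385, -0.0257, 0.2257]
eef_rot: [0.499, 0.499, 0.501, -0.501]
wrist_force: [1.8, 0.2, -1.9]
opening: 0.266
time_s: 4.4
eef_pos: [0.5421, -0.2066, 0.2253]
eef_rot: [-0.498, -0.5, -0.501, 0.501]
wrist_force: [0.2, 0.3, -1.3]
opening: 0.267
time_s: 4.9
eef_pos: [0.544, -0.2534, 0.228]
eef_rot: [0.5, 0.5, 0.5, -0.5]
wrist_force: [0.1, -0.1, -1.4]
opening: 0.266
{'time_s': 5.1, 'q': array([-6.32863352e-01,  2.38348147e-01,  1.54447101e+00,  1.44873697e-04,
        1.35870275e+00, -6.34177521e-01]), 'dq': array([-2.04675383e-03,  1.08413298e-03, -1.68681022e-03, -3.08579287e-05,
       -8.20490704e-04, -6.33414470e-04]), 'joint_efforts': array([-1.68795045e-01, -4.83699667e+01, -3.60731256e+01, -8.16537678e-03,
       -2.33829560e-03,  2.02909156e-03]), 'eef_pos': array([ 0.54420319, -0.25302945,  0.22845608]), 'eef_rot': array([ 0.50033796,  0.49973226,  0.50030367, -0.4996257 ]), 'wrist_force': array([-0.63105185,  0.45620189, -1.42611219]), 'torque': array([-0.04834131,  0.01443968,  0.01999229]), 'opening': 0.26345126763589105}
```

View pics/wrist3.png

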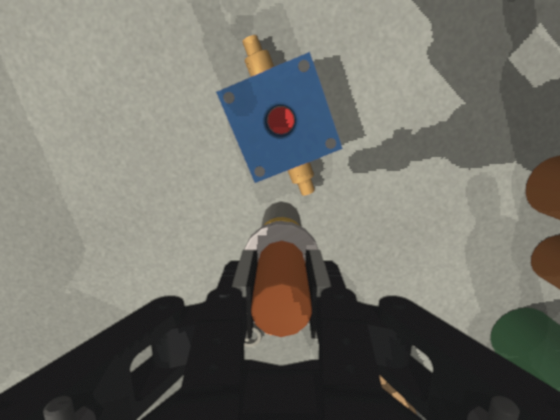

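View pics/crop3.png

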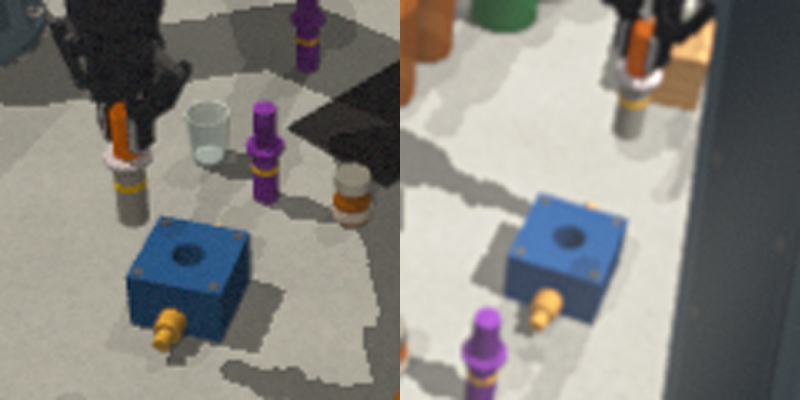

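The plunger hangs upright in the grip. The wrist view shows the bore mouth cleanly at about (281,120), with the red valve disc inside.

Run:
```python
from h import *
c=optics.get_calibration("wrist")
im=cv2.imread("pics/wrist3.png")[:,:,::-1].copy()
m=cv2.inRange(cv2.cvtColor(im,cv2.COLOR_RGB2HSV),(100,120,60),(125,255,255));m[200:]=0
cs,h=cv2.findContours(m,cv2.RETR_CCOMP,cv2.CHAIN_APPROX_NONE)
for k,q in enumerate(cs):
    a=cv2.contourArea(q)
    if a>300:
        e=cv2.fitEllipse(q) if h[0][k][3]>=0 else cv2.minAreaRect(q)
        print(h[0][k][3],a,np.round(e[0],1),np.round(e[1],1),plane(c,*e[0],.06).round(4))
o=status.get_obs();print(o["eef_pos"])
# plunger visible foot arc: foot predicted under TCP; side/scene check of foot offset
for n in("scene","side"):
    cc=optics.get_calibration(n);E=np.array(cc["extrinsics"]);f=210/np.tan(np.radians(cc["vertical_fov"]/2))
    for dz in(0,-.079+.0):
        p=E[:3,:3].T@(o["eef_pos"]+[0,0,dz]-E[:3,3]);print(n,dz,(cc["cx"]-f*p[0]/p[2]).round(1),(cc["cy"]+f*p[1]/p[2]).round(1))
    print("bore",plane(cc,*((170+189/400*120,160+255/400*120) if n=="scene" else (280+170/400*120,110+237/400*120)),.06).round(4))
```

```text
-1 9278.0 [280.9 117.9] [100.1  99. ] [ 0.5446 -0.1848  0.06  ]
0 814.5 [280.1 120.2] [31.6 32.9] [ 0.5438 -0.1868  0.06  ]
[ 0.54420319 -0.25302945  0.22845608]
scene 0 207.9 202.7
scene -0.079 210.0 224.8
bore [ 0.5457 -0.1887  0.06  ]
side 0 351.7 128.5
side -0.079 347.6 149.2
bore [ 0.5416 -0.1882  0.06  ]
```

```bash
python3 -m jog '[0,0,-25,0,0, 0,0,-50,0,0, 0,0,-66,0,0, 20,0,-66,0,0, 50,0,-66,0,0]'; python3 -m jog '[10,0,0,0,0, 20,0,0,0,0, 28,0,0,0,0, 28,0,0,0,0, 28,0,0,0,0]'; python3 -m jog '[0,0,0,0,0, 0,0,0,0,0, 0,0,0,0,0, 0,0,0,0,0, 0,0,0,0,0]'
python3 - <<'E'
from h import *
for n in("scene","side"):
    im=optics.camera(n);cv2.imwrite(f"pics/{n}4.png",im[:,:,::-1])
a=cv2.imread("pics/scene4.png")[180:270,180:270];b=cv2.imread("pics/side4.png")[130:220,285:375]
cv2.imwrite("pics/crop4.png",np.hstack([cv2.resize(i,(400,400),interpolation=cv2.INTER_CUBIC) for i in(a,b)]))
E
```

```text
time_s: 5.6
eef_pos: [0.5459, -0.1878, 0.1804]
eef_rot: [0.503, 0.5, 0.498, -0.499]
wrist_force: [0.5, -0.7, -2.4]
opening: 0.264
time_s: 6.1
eef_pos: [0.5444, -0.1883, 0.151]
eef_rot: [0.5, 0.5, 0.5, -0.5]
wrist_force: [-0.0, -0.5, -2.8]
opening: 0.267
time_s: 6.6
eef_pos: [0.544, -0.188, 0.1504]
eef_rot: [0.5, 0.5, 0.5, -0.5]
wrist_force: [-0.0, -0.0, -1.7]
opening: 0.267
```

View pics/crop4.png

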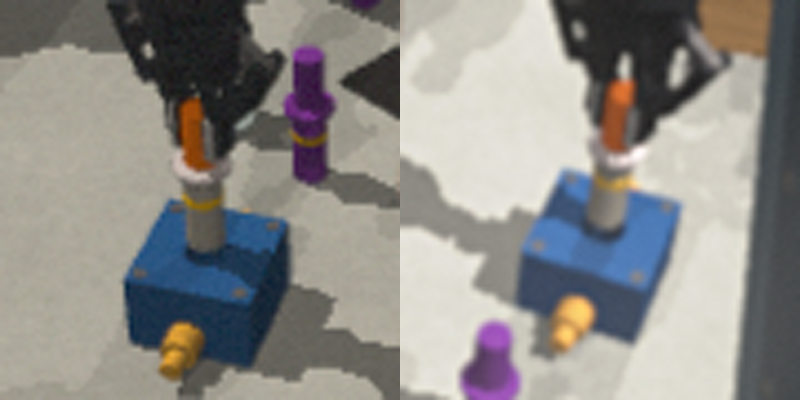

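Both views show the foot over the bore, about 10 mm above it. I'll descend gently and watch the force.

```bash
python3 -m jog '[4,0,0,0,0, 7,0,0,0,0, 10,0,0,0,0, 12,0,0,0,0, 12,0,0,0,0]'; python3 -m jog '[2,0,0,0,0, 4,0,0,0,0, 5,0,0,0,0, 5,0,0,0,0, 5,0,0,0,0]'
```

```text
time_s: 7.2
eef_pos: [0.5437, -0.1878, 0.1377]
eef_rot: [0.5, 0.5, 0.5, -0.5]
wrist_force: [-0.0, 0.4, -2.1]
opening: 0.266
time_s: 7.7
eef_pos: [0.5441, -0.188, 0.1333]
eef_rot: [0.5, 0.5, 0.5, -0.5]
wrist_force: [-0.3, 0.1, -1.4]
opening: 0.265
```

```bash
python3 -m jog '[4,0,0,0,0, 8,0,0,0,0, 12,0,0,0,0, 16,0,0,0,0, 20,0,0,0,0]'; python3 -m jog '[1,0,0,0,0, 2,0,0,0,0, 3,0,0,0,0, 4,0,0,0,0, 4,0,0,0,0]'; python3 -m jog '[1,0,0,0,0, 2,0,0,0,0, 3,0,0,0,0, 4,0,0,0,0, 4,0,0,0,0]'
```

```text
time_s: 8.2
eef_pos: [0.544, -0.188, 0.1128]
eef_rot: [0.5, 0.5, 0.5, -0.5]
wrist_force: [0.3, 0.4, -2.0]
opening: 0.262
time_s: 8.7
eef_pos: [0.544, -0.188, 0.1092]
eef_rot: [0.5, 0.5, 0.5, -0.5]
wrist_force: [-0.6, 0.9, -1.9]
opening: 0.263
time_s: 9.2
eef_pos: [0.5441, -0.1881, 0.1057]
eef_rot: [0.5, 0.5, 0.5, -0.5]
wrist_force: [-1.0, 1.1, 3.1]
opening: 0.26
```

```bash
python3 -m jog '[1,0,0,0,0, 2,0,0,0,0, 3,0,0,0,0, 4,0,0,0,0, 4,0,0,0,0]'; python3 -m jog '[1,0,0,0,0, 2,0,0,0,0, 3,0,0,0,0, 3,0,0,0,0, 3,0,0,0,0]'; python3 -m jog '[0,0,0,0,0, 0,0,0,0,0, 0,0,0,0,0, 0,0,0,0,0, 0,0,0,0,0]'
python3 - <<'E'
from h import *
F=[]
for n in("scene","side"):
    for _ in range(4):
        im=optics.camera(n);F.append(status.get_obs()["wrist_force"])
    cv2.imwrite(f"pics/{n}5.png",im[:,:,::-1])
print(np.mean(F,0),np.std(F,0),status.get_obs()["eef_pos"])
a=cv2.imread("pics/scene5.png")[195:265,185:255];b=cv2.imread("pics/side5.png")[140:210,300:370]
cv2.imwrite("pics/crop5.png",np.hstack([cv2.resize(i,(400,400),interpolation=cv2.INTER_CUBIC) for i in(a,b)]))
E
```

```text
time_s: 9.7
eef_pos: [0.5442, -0.1881, 0.1017]
eef_rot: [0.5, 0.5, 0.5, -0.5]
wrist_force: [-2.0, 1.3, 4.5]
opening: 0.264
time_s: 10.2
eef_pos: [0.5442, -0.1881, 0.099]
eef_rot: [0.5, 0.5, 0.5, -0.5]
wrist_force: [-3.5, 1.6, 7.5]
opening: 0.262
time_s: 10.7
eef_pos: [0.5442, -0.1881, 0.099]
eef_rot: [0.5, 0.5, 0.5, -0.5]
wrist_force: [-3.1, 1.5, 7.9]
opening: 0.263
[-3.01452085  1.4358427   7.33071369] [0.45107156 0.38729403 0.61540333] [ 0.54418202 -0.18811085  0.09895429]
```

View pics/crop5.png

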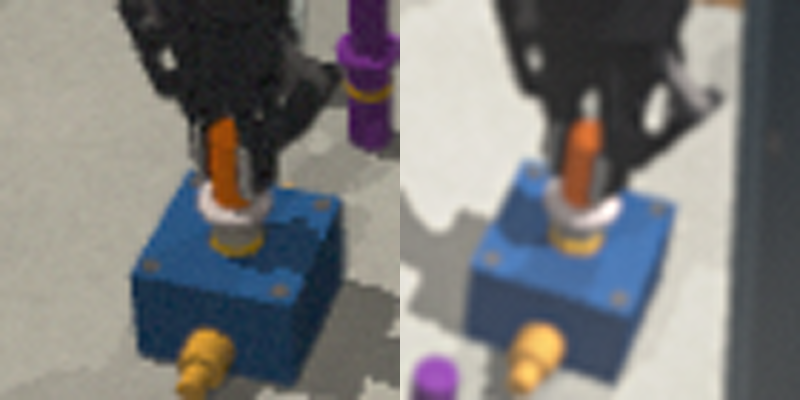

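The ring is at the block's top face. Displacement and force both suggest about 6.7 mm of travel, with a small side load. I'll relieve that side load and go 1 mm deeper.

```bash
python3 -m jog '[0,-0.3,-0.2,0,0, 0,-0.6,-0.3,0,0, 0.5,-0.6,-0.3,0,0, 1,-0.6,-0.3,0,0, 1,-0.6,-0.3,0,0]'; python3 -m jog '[0,0,0,0,0, 0,0,0,0,0, 0,0,0,0,0, 0,0,0,0,0, 0,0,0,0,0]'
python3 - <<'E'
from h import *
F=[];acc={}
for n in("scene","side"):
    s=0
    for _ in range(6):
        im=optics.camera(n);s=s+im.astype(float);F.append(status.get_obs()["wrist_force"])
    cv2.imwrite(f"pics/{n}6.png",(s/6).astype(np.uint8)[:,:,::-1])
print(np.mean(F,0),status.get_obs()["eef_pos"],status.get_obs()["opening"])
# predicted ring silhouettes: rows of points on shank front at heights; compare collar & block top in both views
for n in("scene","side"):
    c=optics.get_calibration(n);im=cv2.imread(f"pics/{n}6.png")[:,:,::-1].copy()
    for b in blobs(im,(18,120,90),(32,255,255),6)[0]:
        if 195<b[0][1]<245 and n=="scene" and 210<b[0][0]<245 or n=="side" and 165<b[0][1]<190 and 315<b[0][0]<345: print(n,"ring",b)
    E=np.array(c["extrinsics"]);f=210/np.tan(np.radians(c["vertical_fov"]/2))
    v=E[:2,3]-[.544,-.1875];v/=np.linalg.norm(v)
    for z in(.060,.063,.0705-.0):
        p=E[:3,:3].T@(np.r_[np.array([.544,-.1875])+v*.0135,z]-E[:3,3]);print(n,z,round(c["cx"]-f*p[0]/p[2],1),round(c["cy"]+f*p[1]/p[2],1))
a=cv2.imread("pics/scene6.png")[215:245,212:242];b=cv2.imread("pics/side6.png")[165:195,317:347]
cv2.imwrite("pics/crop6.png",np.hstack([cv2.resize(i,(400,400),interpolation=cv2.INTER_CUBIC) for i in(a,b)]))
E
```

```text
time_s: 11.6
eef_pos: [0.5441, -0.1881, 0.0983]
eef_rot: [0.501, 0.5, 0.499, -0.5]
wrist_force: [-1.8, 0.7, 8.1]
opening: 0.264
time_s: 12.1
eef_pos: [0.5441, -0.1881, 0.0983]
eef_rot: [0.501, 0.5, 0.499, -0.5]
wrist_force: [-2.5, 0.5, 7.8]
opening: 0.267
[-2.22241352  1.21713206  7.60366097] [ 0.54409993 -0.188077    0.09829854] 0.2647557767379562
scene ring ([225.6, 238.0], [222, 236, 9, 4, 12])
scene 0.06 226.7 239.0
scene 0.063 226.7 238.3
scene 0.0705 226.6 236.4
side 0.06 329.7 183.9
side 0.063 329.8 183.3
side 0.0705 330.1 181.6
```

View pics/crop6.png

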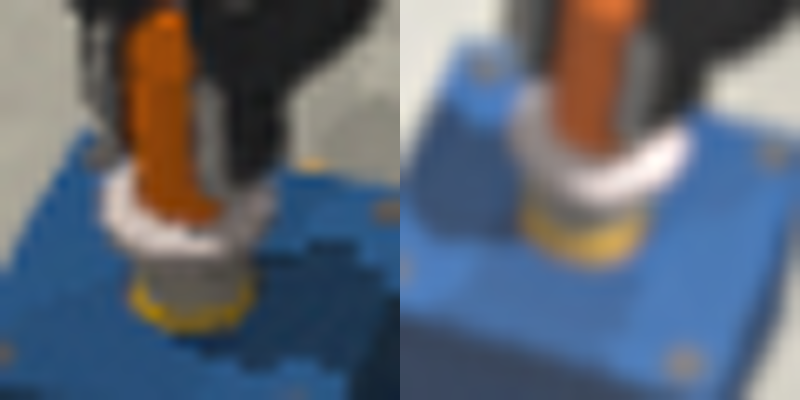

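Ring partly showing in both views. Force suggests about 6.3–7.3 mm and displacement about 7.4–7.9 mm. I'll add a bit over half a millimetre, then check numerically how much of the ring shows compared with the fully visible ring earlier.

```bash
python3 -m jog '[0.3,-0.3,-0.2,0,0, 0.7,-0.5,-0.3,0,0, 0.7,-0.5,-0.3,0,0, 0.7,-0.5,-0.3,0,0, 0.7,-0.5,-0.3,0,0]'
python3 - <<'E'
from h import *
from scipy.optimize import nnls
F=[]
def unmix(im,u,vs,gray,blue,yel):
    A=np.array([yel,gray,blue,[0,0,0]],float).T[:, :3]; t=0
    for v in vs:
        for x in u: t+=(lambda w:w[0]/max(w.sum(),.01))(nnls(A,im[v,x].astype(float))[0])
    return t/len(u)
for n,u6,v6,u4,v4 in(("scene",range(224,229),range(234,243),range(224,229),range(221,231)),("side",range(328,333),range(179,188),range(421-285+285-98,0),range(0))):
    s=0
    for _ in range(6): s=s+optics.camera(n).astype(float);F.append(status.get_obs()["wrist_force"])
    im=s/6;cv2.imwrite(f"pics/{n}7.png",im.astype(np.uint8)[:,:,::-1]);o=cv2.imread(f"pics/{n}4.png")[:,:,::-1]
    x=226 if n=="scene" else 330
    for nm,i in(("now",im),("pre",o)):
        print(n,nm);r=range(212,246) if n=="scene" else range(160,190)
        print([(v,*i[v,x-1:x+3].mean(0).astype(int).tolist()) for v in r])
print(np.mean(F,0),status.get_obs()["eef_pos"],status.get_obs()["time_s"])
E
```

```text
time_s: 13.2
eef_pos: [0.544, -0.188, 0.0978]
eef_rot: [0.501, 0.5, 0.499, -0.5]
wrist_force: [-1.1, -0.0, 7.9]
opening: 0.259
scene now
[(212, 29, 30, 31), (213, 30, 30, 31), (214, 32, 31, 33), (215, 43, 37, 37), (216, 58, 39, 26), (217, 58, 40, 26), (218, 67, 44, 27), (219, 74, 46, 26), (220, 76, 48, 28), (221, 82, 62, 45), (222, 96, 75, 57), (223, 102, 78, 58), (224, 98, 75, 56), (225, 97, 74, 54), (226, 101, 77, 58), (227, 106, 78, 58), (228, 108, 80, 59), (229, 114, 79, 54), (230, 121, 65, 21), (231, 128, 78, 52), (232, 136, 123, 117), (233, 177, 163, 156), (234, 106, 98, 95), (235, 87, 81, 75), (236, 89, 85, 77), (237, 92, 85, 75), (238, 105, 90, 53), (239, 94, 80, 38), (240, 27, 49, 74), (241, 34, 65, 100), (242, 41, 83, 126), (243, 40, 82, 126), (244, 41, 84, 128), (245, 43, 85, 131)]
scene pre
[(212, 85, 73, 65), (213, 84, 72, 61), (214, 87, 71, 60), (215, 95, 76, 63), (216, 107, 72, 47), (217, 122, 72, 39), (218, 124, 103, 93), (219, 151, 139, 132), (220, 137, 126, 121), (221, 97, 91, 87), (222, 83, 79, 72), (223, 88, 83, 76), (224, 91, 84, 70), (225, 116, 93, 36), (226, 12
[... 1033 characters left out ...]
79), (161, 145, 97, 76), (162, 144, 101, 83), (163, 142, 113, 101), (164, 146, 131, 128), (165, 157, 148, 145), (166, 151, 142, 139), (167, 126, 119, 114), (168, 108, 102, 95), (169, 111, 102, 86), (170, 130, 112, 77), (171, 145, 119, 71), (172, 136, 117, 85), (173, 121, 113, 101), (174, 117, 113, 106), (175, 120, 115, 108), (176, 121, 117, 109), (177, 125, 119, 112), (178, 128, 123, 114), (179, 130, 125, 117), (180, 124, 120, 115), (181, 93, 95, 101), (182, 61, 70, 85), (183, 55, 68, 89), (184, 64, 86, 119), (185, 72, 105, 150), (186, 74, 111, 160), (187, 76, 112, 162), (188, 76, 113, 164), (189, 79, 118, 171)]
[-1.35899041  0.80609571  7.82370117] [ 0.54399138 -0.18803768  0.09785695] 13.8
```

The checks agree on about 8 mm of travel: force gives 7.8 mm, displacement about 8 mm, and roughly 57% of the ring shows in the scene view. Pose is steady and the side load is low, so I'm handing in.

Run:
```python
from h import *
print([b for b in blobs(optics.camera("side"),*OR)[0]], status.get_obs()["wrist_force"],status.get_obs()["eef_pos"])
from bench import hand_in
print(hand_in())
```

```text
[([290.6, 102.3], [284, 96, 12, 18, 104]), ([278.3, 109.5], [270, 103, 15, 13, 114]), ([331.4, 167.1], [329, 162, 6, 14, 45]), ([216.5, 263.2], [212, 257, 10, 15, 81])] [-1.82153572  0.16842386  7.93290219] [ 0.54400324 -0.1880362   0.09785517]
the job is handed in; nothing more can be done
None
```

I handed the job in at about 14 s with the fitting plunger gripped and holding the valve open, by my estimate about 8 mm (allowed 5 to 11 mm). `hand_in` gives no verdict, so that rests on my last checks.

- **Choice of plunger:** A close crop showed the plunger nearer the robot's centre line had the slimmer shank, about 0.70 of the collar width against 0.84 for the other. I took it as the 27 mm one, and it went down the bore freely on the first try.
- **Valve travel:** The push force gave about 7.8 mm and the tool's descent about 8 mm. In the scene view about 57% of the yellow ring still showed above the block. The side view showed more of the ring, which I put down to that camera looking more steeply into the chamfer gap. The image checks are only good to a few mm.
- **Side load:** About 1.8 N sideways on the plunger remained at the end, reduced from about 3.5 N.
- **Everything else:** I never touched the other plunger; in the last side view it was still in its place on the mat. I did not re-measure the bystanders at the end, but the path was planned to stay clear of them.

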